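# Punch out the rocker's pivot pin and catch it

## Task

The pivot pin of the rocking shaker's link has to come out. Set the steel tray on the bench under the low end of the slanted bore, then use the punch from its stand to drive the pin right through and out, so that it drops into the tray and never lands on the bench. Finish with the punch standing back in its stand and the pin resting in the upright tray on the bench; do not shift the bottle or the beaker.

Things in the scene. Friction and masses are not known exactly. Their poses are not given: they have to be found in the camera images.
- bracket: fixed stand: grey post on a steel foot plate, holding a slanted aluminium clevis block (40 mm along the bore, 44 wide, 52 deep; a link arm juts 45 mm to +y). Origin on the bench straight below the bore's upper mouth; z up, x level, the way the bore slopes downhill. Foot and post reach from x = -87 to -2 mm, 110 mm wide; the bench at x above 0 is clear
- bore_top (a point): centre of the bore's upper mouth, at (0, 0, 125) mm in the bracket frame. The bore is round, 13.5 mm wide, 40 mm long, 30 degrees from vertical: driving direction (0.5, 0, -0.866) in the bracket frame. A spring inside grips the pin, which moves under some 5 to 15 N; the punch must follow it through the whole bore until it drops out
- bore_bottom (a point): centre of the bore's lower mouth, at (20, 0, 90.4) mm in the bracket frame; the pin drops out here and lands at about x = 20 to 80 mm in that frame
- pin: plain steel pin, 12 mm diameter, 50 mm long, 42 g, flat upper end, its lowest 7 mm tapering to a blunt point. At the start it sits in the bore, its upper end 10 mm out of the upper mouth, its point level with the lower one. Origin at the centre of its lower end, z along it towards the upper end
- pin_middle (a point): middle of the pin, on its axis
- tray: loose open steel tray, 100 (x) x 84 (y) x 28 mm high, walls and floor 3 to 5 mm, with a straight black handle from the middle of its +x side. Origin at the centre of its underside, z up; 0.22 kg in all
- tray_handle (a point): grip point on the tray's handle, 87 mm along +x from the tray's origin and 18 mm up; the handle runs along x for 66 mm beyond the tray's wall, is 16 mm wide (y) and 20 mm high (8 to 28 mm above the bench)
- stand: fixed white block 60 x 60 x 66 mm with one upright 18 mm round hole through its middle. Origin at the centre of its underside
- punch: drift punch, 140 mm long: steel shank 8 mm in diameter and 60 mm long, then a round dark handle 22 mm in diameter and 80 mm long; 0.13 kg. It stands upright in the stand, its handle's shoulder resting on the block. Origin at the tip's centre, z along it towards the handle; in the stand the tip is 6 mm above the bench
- punch_handle (a point): grip point on the punch's axis, 105 mm from the tip and 45 mm above the shoulder
- bottle: bystander: white capped bottle, 64 mm in diameter, 150 mm high; origin under its centre
- beaker: bystander: glass beaker 70 mm in diameter, 90 mm high; origin under its centre
There are look-alikes about, which are no part of the job. Several things have the shape of the tray; the one meant has the colours described above.

How it is judged:
By the outcome, as a careful person would: the job done as asked, in the order asked, and still so for the second after the job is handed in, with the robot touching nothing.
It also fails if it takes over 72 s, if anything falls off the work surface, if the arm or the gripper's body presses on something with over 40 N, if the wrist force passes 120 N, or if a joint passes its speed limit or range.

## Robot

A 7-joint arm with a two-finger parallel gripper is mounted at the origin on the work surface. World frame = base frame: x ahead of the robot, y to its left, z up, the work surface at z = 0. Lengths are in m, angles in degrees, forces in N, time in s.
With the tool pointing down it reaches from about 0.425 to 0.975 m from the base axis. Payload 16.7 kg.
Tool frame: the origin (TCP) lies on the mounting face of the last link; the fingertips stand 173 mm ahead of it and the grasp point (between the pads) lies 155 mm ahead of it; z points along the fingers, y is the direction in which the jaws open and shut (so a half turn about z gives the same grasp; the last joint's range is limited). The gripper opens to 85 mm and grips with 20 to 120 N. Pads are 22 mm wide; open, the fingers measure 114 mm over their backs; the gripper's body (76 mm by 85 mm) begins 54 mm behind the grasp point. The pads swing forward as they close: fully open they stand 13 mm farther back than shut.
Start: joints at [58.7, 24.414, 4.234, 92.017, -1.954, 63.644, -3.845], TCP at [0.261, -0.623, 0.405] pointing down, gripper open.
Joint ranges: [-163.25, 163.25], [-28.42, 122.38], [-70.27, 78.77], [12.13, 141.07], [-58.53, 238.53], [9.26, 117.41], [-156.51, 156.51]. Speed limits (degrees/s): [108.29, 108.29, 136.94, 136.94, 172.46, 172.46, 172.46].

## Interface

Orientations are given as a 3x3 rotation matrix whose columns are the frame's x, y, z axes.
In Python, from workcell import bot gives the robot as it stands. Calls block until the motion is done:
- bot.movep(position, orientation): joint-space move of the TCP to a pose.
- bot.move_linear(position, rot=None, speed=0.15, stop_force=None): straight line of the TCP; rot=None keeps the orientation; speed is the mean speed in m/s. With stop_force (N) it stops when the force on the tool has changed by that much, and returns True; else False.
- bot.set_joints(angles): joint-space move.
- bot.open() and bot.close(newtons=None): open the fingers fully, or close them until they stop; newtons is the grip in N (None keeps the last).
- bot.wait(seconds).
- bot.ik(position, orientation): joint angles nearest the present ones, or None.
- bot.get_state(): the state.
- bot.capture(name): name is "side" or "top" or "wrist"; returns a dict with "img" (384x512x3 uint8, blue, green, red), "depth" (384x512 float32, m along the optical axis (not along the pixel's ray), 0 where there is no reading), "K" (3x3 intrinsics, pixels), "k1" (the pictures are not rectified: a ray, as slopes to the right and down, at radius r is drawn at 1 + k1 r^2 times it, then the intrinsics apply), "R" (3x3) and "t" (3): a world point X has camera coordinates R X + t; the wrist camera has in their place "hand_eye" (4x4, takes a point from camera to tool coordinates, whose origin is the TCP and whose axes are the flange's). Camera axes: x right, y down, z forward; pixel columns grow to the right and rows downward; lengths in m; the calibration is good to about 2 mm. A picture is of the moment at which its call begins: read the wrist's pose just before it.
A pose or a line that the arm cannot do raises bot.MotionError and nothing moves.
- bot.job_done(): hands the job in, once; it reports no verdict.
The state is a dict: "time_s": time; "joint_pos": joint angles; "joint_vel": joint speeds; "effort": joint torques, N m; "tcp_pos": TCP position; "tcp_rot": TCP orientation; "ft_force": force on the tool from outside, world axes, zero at the start; "wrist_torque": the same for the moment, N m; "finger_gap": finger opening in m.
Only numpy, scipy, OpenCV 4.12 (cv2) and the standard library are available. Lean on these libraries where they do the work, as an engineer would, in place of code of your own. Each camera call takes 0.05 s, during which the arm holds its last target. There are 200 camera calls.

## Working session

There is one attempt and no reset: what is moved stays moved. The work goes in short steps, each a Python script; the robot and the scene stay as the last script left them, time stands still between calls to the robot, and variables do not carry over. Pictures are saved under pics/ and viewed, about 8 in all and at most 12, crops included, and the job is handed in when it is done.

```bash
ls; mkdir -p pics; python3 - <<'E'
from workcell import bot
import cv2,numpy as np
for n in ("top","side"):
    c=bot.capture(n); cv2.imwrite(f"pics/{n}0.png",cv2.resize(c["img"],(800,600))) ; np.savez(f"{n}0.npz",**c)
    print(n,c["K"].tolist(),c["k1"],c["R"].round(3).tolist(),c["t"])
print(bot.get_state())
E
```

```text
pics
top [[392.1597034699153, 0.0, 250.07507266186695], [0.0, 392.1597034699153, 191.43859775392679], [0.0, 0.0, 1.0]] -0.13646194104240306 [[0.0, -1.0, -0.009], [-0.993, 0.001, -0.116], [0.116, 0.009, -0.993]] [-0.04334081  0.43867142  1.46426652]
side [[461.0559016342961, 0.0, 254.4873273248867], [0.0, 461.0559016342961, 192.88840991506154], [0.0, 0.0, 1.0]] -0.00886653436278787 [[-0.88, -0.474, 0.005], [-0.34, 0.624, -0.703], [0.33, -0.621, -0.711]] [0.36247327 0.26400088 1.23687869]
{'time_s': 0.1, 'joint_pos': array([58.69983243, 24.44558845,  4.23141882, 92.04776319, -1.95273048,
       63.64351333, -3.84616568]), 'joint_vel': array([ 0.01034038, -0.1465891 ,  0.06258052, -0.03470341,  0.06863713,
       -0.0280141 , -0.02461749]), 'effort': array([ 8.45675968e-03, -9.51537609e+01,  3.77280414e+00, -4.64398170e+01,
        1.98608724e-02,  6.65043553e-03,  5.67233360e-05]), 'tcp_pos': array([ 0.26078403, -0.62240944,  0.40409232]), 'tcp_rot': array([[ 9.22325491e-01,  3.86413531e-01, -5.22062679e-04],
       [ 3.86413872e-01, -9.22324951e-01,  1.00184715e-03],
       [-9.43841402e-05, -1.12576143e-03, -9.99999362e-01]]), 'ft_force': array([ 0.06312923, -0.17166866, -0.33807298]), 'wrist_torque': array([ 0.00205444, -0.00103829,  0.03523456]), 'finger_gap': 0.08550453990597676}
```

View pics/top0.png

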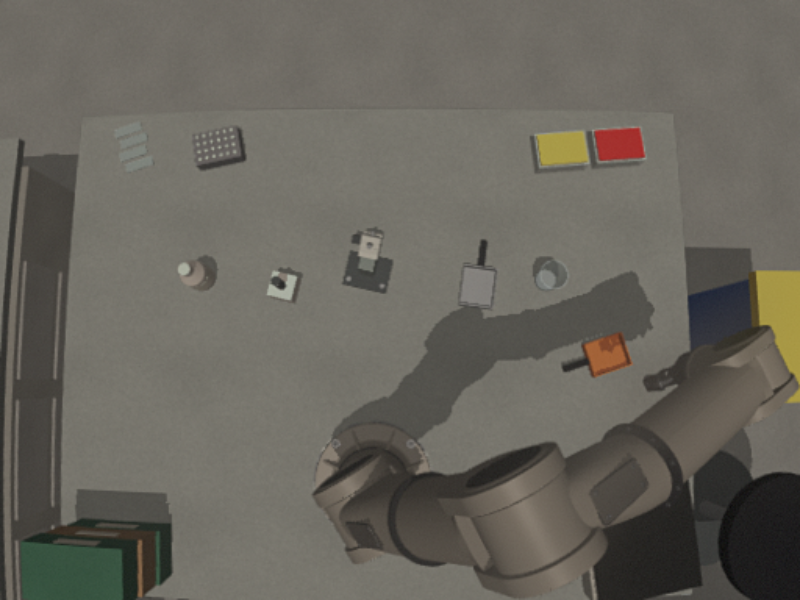

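View pics/side0.png

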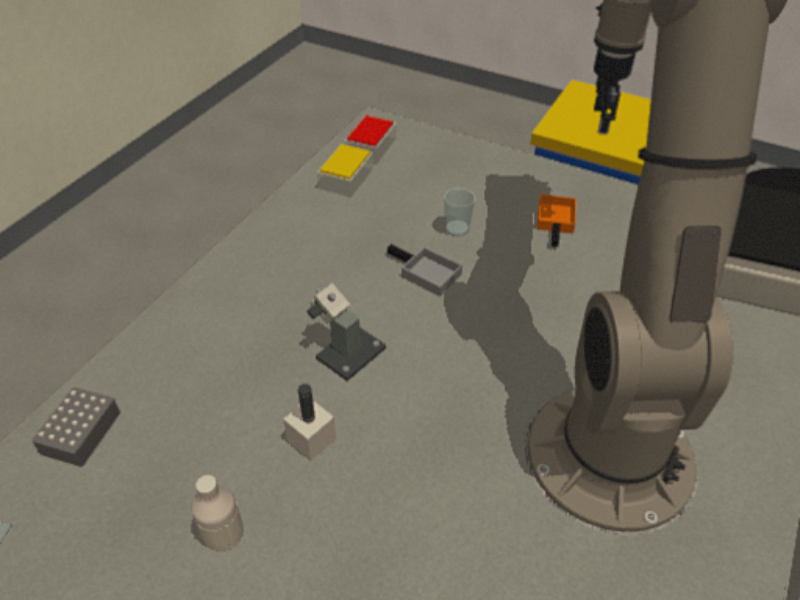

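Top view (800x600 px): the candidates for the tray are the steel one with a black handle at (478,285), the orange one at (607,355), and the yellow and red ones at (562,148) and (619,145). I choose (478,285). The bracket is at (368,262), the stand and punch at (283,285), the bottle at (190,272) and the beaker at (550,275). The side view agrees.

```bash
cat >h.py <<'E'
import numpy as np,cv2
from workcell import bot
def cam(c,st=None):
    if "R" in c: R=np.array(c["R"]);return R.T,-R.T@np.array(c["t"])
    H=np.array(c["hand_eye"]);T=np.array(st["tcp_rot"]);return T@H[:3,:3],T@H[:3,3]+st["tcp_pos"]
def slopes(c,uv):
    K=np.array(c["K"]);d=(np.atleast_2d(uv)-K[:2,2])/K[[0,1],[0,1]];s=d.copy()
    for _ in range(20): s=d/(1+float(c["k1"])*(s**2).sum(1,keepdims=True))
    return s
def ray(c,uv,z,st=None):
    A,o=cam(c,st);s=slopes(c,uv);d=np.c_[s,np.ones(len(s))]@A.T
    return o+d*((z-o[2])/d[:,2])[:,None]
def cloud(c,st=None):
    A,o=cam(c,st);h,w=c["depth"].shape;v,u=np.mgrid[:h,:w];s=slopes(c,np.c_[u.ravel(),v.ravel()])
    return ((np.c_[s,np.ones(len(s))]*c["depth"].reshape(-1,1))@A.T+o).reshape(h,w,3)
def project(c,X,st=None):
    A,o=cam(c,st);p=(np.atleast_2d(X)-o)@A;s=p[:,:2]/p[:,2:];s=s*(1+float(c["k1"])*(s**2).sum(1,keepdims=True))
    K=np.array(c["K"]);return s*K[[0,1],[0,1]]+K[:2,2]
def down(yaw): # jaws (tool y) along world angle yaw(deg), z down
    a=np.radians(yaw);y=np.array([np.cos(a),np.sin(a),0]);z=np.array([0,0,-1.]);return np.c_[np.cross(y,z),y,z]
E
python3 - <<'E'
from h import *
for n in("top","side"):
    c=dict(np.load(n+"0.npz"));P=cloud(c);ok=c["depth"]>0
    f=ok&(P[...,2]>.012)&(P[...,2]<.2)&(P[...,0]>.25)&(P[...,0]<.9)&(abs(P[...,1])<.6)
    k,l,s,_=cv2.connectedComponentsWithStats(f.astype(np.uint8))
    for i in range(1,k):
        if s[i,4]>25:
            q=P[l==i]; print(n,s[i],np.percentile(q,[2,98],axis=0).round(3).tolist(),cv2.minAreaRect(q[:,:2].astype(np.float32)))
for n in("top",):
    c=dict(np.load(n+"0.npz"))
    for nm,uv,z in(("tray",(478,285),.02),("handleend",(483,241),.02),("bore",(370,243),.13),("punchtop",(278,281),.146),("foot",(368,271),.01)):
        print(nm,ray(c,np.array(uv)*.64,z).round(3))
c=bot.capture("wrist");print(c["hand_eye"],c["K"],c["k1"])
E
```

```text
top [123  80  34  29 699] [[0.78, 0.339, 0.016], [0.876, 0.456, 0.053]] ((0.8297353982925415, 0.39987489581108093), (0.09249007701873779, 0.12254185974597931), 10.243977546691895)
top [ 340   82   53   29 1208] [[0.768, -0.595, 0.016], [0.863, -0.405, 0.062]] ((0.817773163318634, -0.5021924376487732), (0.09554283320903778, 0.19842924177646637), 6.026923179626465)
top [220 147  32  40 626] [[0.469, -0.035, 0.012], [0.585, 0.065, 0.134]] ((0.5287736058235168, 0.008587971329689026), (0.10842269659042358, 0.12413667887449265), 76.61284637451172)
top [294 154  25  44 202] [[0.418, -0.3, 0.014], [0.583, -0.21, 0.034]] ((0.5031815767288208, -0.2594437003135681), (0.08552003651857376, 0.16568617522716522), 82.44966888427734)
top [114 166  24  20 338] [[0.463, 0.397, 0.021], [0.522, 0.448, 0.152]] ((0.492828905582428, 0.42471984028816223), (0.05460262671113014, 0.0640953779220581), 70.42063903808594)
top [342 166  22  20 233] [[0.458, -0.458, 0.016], [0.523, -0.395, 0.094]] ((0.49059638381004333, -0.4270082414150238), (0.06518977880477905, 0.0677897110581398), 43.15972900390625)
top [171 173 
[... 1687 characters left out ...]
16], [0.51, 0.461, 0.151]] ((0.4890064001083374, 0.43273788690567017), (0.06458432972431183, 0.05706135183572769), 52.84194564819336)
tray [[ 0.474 -0.257  0.02 ]]
handleend [[ 0.584 -0.272  0.02 ]]
bore [[0.556 0.003 0.13 ]]
punchtop [[0.466 0.21  0.146]]
foot [[0.51  0.013 0.01 ]]
[[-6.75537750e-05 -9.60481105e-01 -2.78345186e-01  7.05450452e-02]
 [ 9.99999903e-01  5.64161423e-05 -4.37372060e-04  5.68655586e-04]
 [ 4.35790761e-04 -2.78345188e-01  9.60481008e-01  3.07979891e-02]
 [ 0.00000000e+00  0.00000000e+00  0.00000000e+00  1.00000000e+00]] [[315.99948048   0.         255.27518799]
 [  0.         315.99948048 187.00244263]
 [  0.           0.           1.        ]] -0.05451780207057375
```

```bash
cat >>h.py <<'E'
def snap(name):
    st=bot.get_state();c=bot.capture("wrist");np.savez(name+".npz",**c,tcp_rot=st["tcp_rot"],tcp_pos=st["tcp_pos"]);cv2.imwrite(f"pics/{name}.png",c["img"]);return c,st
E
python3 - <<'E'
from h import *
bot.movep([.556,-.268,.40],down(-99));snap("w_tray")
bot.movep([.53,0.0,.46],down(-99));snap("w_brk")
st=bot.get_state();print(st["time_s"],st["joint_pos"])
a,b=cv2.imread("pics/w_tray.png"),cv2.imread("pics/w_brk.png")
cv2.imwrite("pics/both.png",cv2.resize(np.vstack([a,b]),(400,600)) if 0 else cv2.resize(np.hstack([a[:, 60:460],b[:,60:460]]),(800,384)))
E
```

```text
3.0083 [   0.49474884    8.4882674    -8.1120721   106.26012184    1.33068154
   65.37401012 -107.2165361 ]
```

View pics/both.png

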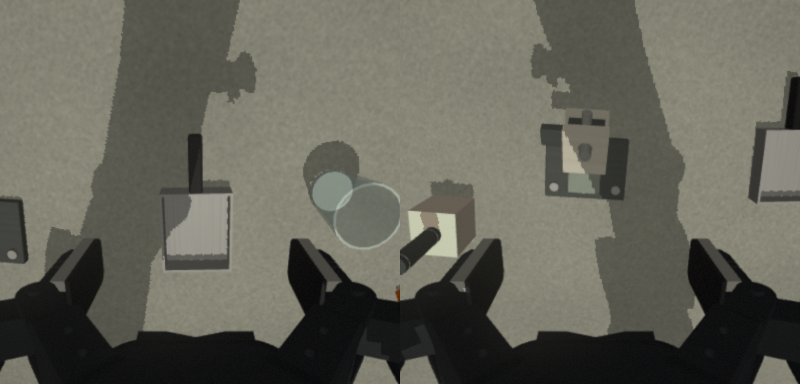

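The wrist views show the steel tray with its black handle up at (195,162) and the tray centre at (197,230). That confirms the choice. In the right half, the clevis is at about (585,145) with the pin end near (585,150).

```bash
python3 - <<'E'
from h import *
def ld(n):
    c=dict(np.load(n+".npz"));return c,c
def rect(m,c,st,z):
    cs,_=cv2.findContours(m.astype(np.uint8),cv2.RETR_EXTERNAL,cv2.CHAIN_APPROX_NONE);k=max(cs,key=cv2.contourArea)
    p=ray(c,k[:,0,:].astype(float),z,st)[:,:2];return cv2.minAreaRect(p.astype(np.float32)),k[:,0].mean(0)
c,st=ld("w_tray");P=cloud(c,st);g=cv2.cvtColor(c["img"],cv2.COLOR_BGR2GRAY)
box=(P[...,1]>-.33)&(P[...,1]<-.19)&(P[...,0]>.38)&(P[...,0]<.63)&(c["depth"]>0)
print("bench z",np.median(P[300:,:][P[300:,:,2]<.03][:,2]) if 0 else np.median(P[60:120,200:400,2]))
m=box&(P[...,2]>.012);k,l,s,_=cv2.connectedComponentsWithStats(m.astype(np.uint8));print(s[1:][s[1:,4]>20])
q=P[m];print("all",cv2.minAreaRect(q[:,:2].astype(np.float32)),np.percentile(q[:,2],[5,50,95]))
h=box&(g<45)&(P[...,2]>.01);r,ce=rect(h,c,st,.028);print("handle",r,ce)
q=P[h];mu=q.mean(0);print(mu,np.linalg.svd(q[:,:2]-mu[:2],full_matrices=False)[2][0])
# tray floor+walls rect
t=m&~h;print("tray rim",cv2.minAreaRect(P[t][:,:2].astype(np.float32)))
c,st=ld("w_brk");P=cloud(c,st);g=cv2.cvtColor(c["img"],cv2.COLOR_BGR2GRAY)
box=(abs(P[...,1])<.1)&(P[...,0]>.42)&(P[...,0]<.63)&(c["depth"]>0)
for lo,hi in((.006,.03),(.06,.2),(.09,.2)):
    q=P[box&(P[...,2]>lo)&(P[...,2]<hi)];print(lo,len(q),cv2.minAreaRect(q[:,:2].astype(np.float32)),np.percentile(q,[1,50,99],axis=0).round(4).tolist())
# plane fit to clevis face
f=box&(P[...,2]>.08);q=P[f]
best=None;rng=np.random.default_rng(0)
for _ in range(500):
    a=q[rng.choice(len(q),3,False)];n=np.cross(a[1]-a[0],a[2]-a[0]);n/=np.linalg.norm(n)+1e-12
    i=abs((q-a[0])@n)<.0025
    if best is None or i.sum()>best.sum():best=i
a=q[best];mu=a.mean(0);n=np.linalg.svd(a-mu,full_matrices=False)[2][2];n*=np.sign(n[2]);print("face",len(a),len(q),mu,n,np.degrees(np.arctan2(-n[1],-n[0])))
np.savez("face.npz",mu=mu,n=n)
im=c["img"][85:215,175:335];cv2.imwrite("pics/brkz.png",cv2.resize(im,(640,520),interpolation=cv2.INTER_CUBIC))
E
```

```text
bench z 1.913837001790708e-05
[[  219   134    74   138  2410]
 [    0   238   473   146 35866]
 [  488   351    24    33   464]]
all ((0.5040326118469238, -0.2555750608444214), (0.13746578991413116, 0.1657261699438095), 81.05644989013672) [0.02838753 0.30145177 0.32092713]
handle ((0.3525817096233368, -0.20481029152870178), (0.697025716304779, 0.2373746782541275), 81.32865142822266) [242.82417582 328.82482224]
[ 0.56652804 -0.26361871  0.29447441] [0.14066976 0.99005657]
tray rim ((0.49899736046791077, -0.2665915787220001), (0.1677512526512146, 0.1294519156217575), 2.7793328762054443)
0.006 2460 ((0.5084407329559326, 0.014401979744434357), (0.11015249788761139, 0.08507144451141357), 77.36841583251953) [[0.461, -0.044, 0.0101], [0.5007, -0.0068, 0.0122], [0.5439, 0.0727, 0.0169]]
0.06 4019 ((0.5461503863334656, 0.018245577812194824), (0.0677807405591011, 0.09236493706703186), 77.32310485839844) [[0.5, -0.021, 0.094], [0.5588, 0.008, 0.1165], [0.5894, 0.0447, 0.1353]]
0.09 4019 ((0.5461503863334656, 0.018245577812194824), (0.0677807405591011, 0.09236493706703186), 77.32310485839844) [[0.5, -0.021, 0.094], [0.5588, 0.008, 0.1165], [0.5894, 0.0447, 0.1353]]
face 17907 44561 [ 0.54480583 -0.00276368  0.3588679 ] [-0.97339449  0.15054734  0.17273873] -8.791831965680531
```

View pics/brkz.png

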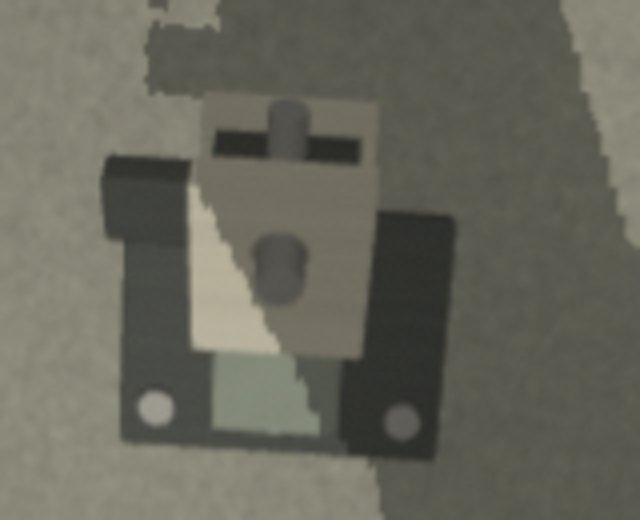

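```bash
python3 - <<'E'
from h import *
c=st=dict(np.load("w_tray.npz"));P=cloud(c,st);g=cv2.cvtColor(c["img"],cv2.COLOR_BGR2GRAY)
box=(P[...,1]>-.33)&(P[...,1]<-.19)&(P[...,0]>.38)&(P[...,0]<.63)&(c["depth"]>0)&(P[...,2]<.05)
h=box&(g<60)&(P[...,2]>.02)
k,l,s,_=cv2.connectedComponentsWithStats(h.astype(np.uint8));h=l==1+s[1:,4].argmax();print(s[1:])
print("handle",cv2.minAreaRect(P[h][:,:2].astype(np.float32)),P[h].mean(0))
t=box&(P[...,2]>.012);r=cv2.minAreaRect(P[t][:,:2].astype(np.float32));print("all",r)
t&=~cv2.dilate(h.astype(np.uint8),np.ones((5,5))).astype(bool);print("tray",cv2.minAreaRect(P[t][:,:2].astype(np.float32)))
c=st=dict(np.load("w_brk.npz"));P=cloud(c,st)
a=np.radians(-12.63);X=np.array([np.cos(a),np.sin(a),0]);O=np.array([.5518,.0047,0])
d=.5*X-[0,0,.866]
for p in(O+[0,0,.125],O+np.array([0,0,.125])-.01*d): print((project(c,p,st)-[175,85])*4)
q=P[(abs(P[...,1])<.1)&(P[...,0]>.5)&(P[...,0]<.62)&(P[...,2]>.08)&(P[...,2]<.16)]
n=-d;e=(q-(O+[0,0,.125]))@n;print("face offset med (pts near plane)",np.median(e[abs(e)<.005]))
Y=np.cross([0,0,1],X);f=q[abs(e)<.003];print("face y range",np.percentile((f-O)@Y,[1,99]))
E
```

```text
[[248 135  15  58 792]
 [223 215   1   1   1]
 [223 217   1   1   1]]
handle ((0.5531169176101685, -0.26867225766181946), (0.015193390659987926, 0.06456443667411804), 82.49811553955078) [ 0.55419684 -0.26893799  0.0278941 ]
all ((0.5027591586112976, -0.2619872987270355), (0.08430706709623337, 0.16616234183311462), 81.8698959350586)
tray ((0.4707789421081543, -0.2574179768562317), (0.08430708199739456, 0.1015586405992508), 81.87540435791016)
[[279.46003845 258.72209738]]
[[277.20006415 285.67051511]]
face offset med (pts near plane) -6.498981846077695e-05
face y range [-0.02147989  0.02172781]
```

```bash
cat >>h.py <<'E'
a=np.radians(-12.63);X=np.array([np.cos(a),np.sin(a),0]);Y=np.array([-X[1],X[0],0]);O=np.array([.5518,.0047,0]);D=.5*X-[0,0,np.sqrt(.75)]
E
python3 - <<'E'
from h import *
G=np.array([.5568,-.2697,0]);R=down(-98.1);R2=down(-102.63)
T=O+.139*X
z=lambda p,h:p+np.array([0,0,h])
print([bot.ik(z(*q),r) is not None for q,r in(((G,.177),R),((T,.177),R2))])
bot.movep(z(G,.26),R);bot.move_linear(z(G,.177),speed=.1,stop_force=15)
bot.close(100);print(bot.get_state()["finger_gap"])
bot.move_linear(z(G,.205),speed=.1)
bot.move_linear(z(T+.05*X,.205),rot=R2,speed=.2)
bot.move_linear(z(T,.205),speed=.1)
print(bot.move_linear(z(T,.177),speed=.04,stop_force=6),bot.get_state()["tcp_pos"],bot.get_state()["ft_force"])
bot.open();bot.move_linear(z(T,.28),speed=.2)
bot.movep([.53,.1,.46],down(-102));snap("w_2")
c=bot.capture("top");np.savez("top2.npz",**c);cv2.imwrite("pics/top2.png",c["img"][110:230,100:380])
st=bot.get_state();print(st["time_s"])
E
python3 -c "
import cv2,numpy as np
a=cv2.imread('pics/w_2.png');b=cv2.imread('pics/top2.png')
b=cv2.resize(b,(512,219));cv2.imwrite('pics/p2.png',np.vstack([a[:360],b]))"
```

```text
[True, True]
0.013971558557736592
True [ 0.68727642 -0.02572837  0.17702871] [-1.82211541  0.42667148  9.67368183]
11.8
```

View pics/p2.png

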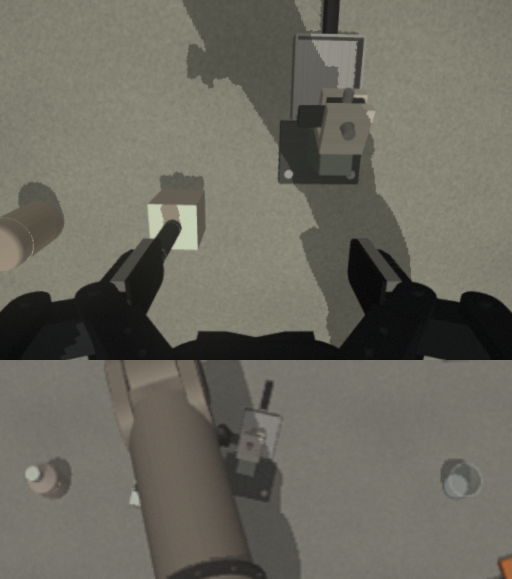

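The tray lies flat beneath the bore, at (328,80) in the upper image with its handle outward. The stand is at (175,222) and the punch at (170,237).

```bash
python3 - <<'E'
from h import *
c=st=dict(np.load("w_2.npz"));P=cloud(c,st);ok=c["depth"]>0
B=(P-O)@np.c_[X,Y,[0,0,1]]
t=ok&(B[...,0]>0)&(B[...,0]<.115)&(abs(B[...,1])<.06)&(P[...,2]>.015)&(P[...,2]<.034)
print("tray in bracket",cv2.minAreaRect(B[t][:,:2].astype(np.float32)),np.percentile(B[t],[1,99],axis=0))
s=ok&(P[...,0]>.42)&(P[...,0]<.52)&(P[...,1]>.16)&(P[...,1]<.27)
q=P[s&(P[...,2]>.06)&(P[...,2]<.071)];print("stand",len(q),cv2.minAreaRect(q[:,:2].astype(np.float32)))
q=P[s&(P[...,2]>.076)&(P[...,2]<.142)];print("punch",len(q),np.percentile(q,[1,50,99],axis=0))
# axis circle fits at slices
from scipy.optimize import least_squares
f=least_squares(lambda p:np.hypot(q[:,0]-p[0],q[:,1]-p[1])-.011,[.468,.217],loss="soft_l1",f_scale=.001);print("axis",f.x,np.abs(f.fun).mean())
f=least_squares(lambda p:np.hypot(q[:,0]-p[0]-p[2]*(q[:,2]-.11),q[:,1]-p[1]-p[3]*(q[:,2]-.11))-.011,[.468,.217,0,0],loss="soft_l1",f_scale=.001);print("axis tilt",f.x)
for y in(-12,78,168,-102):
  j=bot.ik([.467,.217,.30],down(y));print(y,j)
E
```

```text
tray in bracket ((0.058080852031707764, -4.334747791290283e-05), (0.08492221683263779, 0.11378579586744308), 89.53010559082031) [[ 0.00408977 -0.04207164  0.01545087]
 [ 0.11403256  0.04228669  0.02973794]]
stand 1679 ((0.46793055534362793, 0.21720440685749054), (0.06073828041553497, 0.06119754910469055), 76.22834777832031)
punch 484 [[0.4607974  0.20643763 0.07660619]
 [0.47404861 0.20890362 0.10723935]
 [0.47882611 0.22345816 0.14039136]]
axis [0.46761313 0.21776773] 0.00028284180763093336
axis tilt [ 0.46758071  0.21775839 -0.00329722  0.00586387]
-12 [-21.46869152  17.43011284 -12.44057136 117.35104283   5.1711722
  45.72092999 -48.96995296]
78 [ -3.80532183  20.01853862 -33.44899639 116.33897212  14.77706334
  47.71263242  32.30265727]
168 [ 15.48847811  27.60765087 -58.62728679 115.3789516   29.57430709
  53.28926744 109.28168375]
-102 [ -28.98084303   16.99557807   -3.64273936  117.79621865    1.49842915
   45.25036513 -135.5199257 ]
```

```bash
cat >>h.py <<'E'
RD=np.c_[np.cross(-Y,D),-Y,D];BT=O+[0,0,.125]
PS=np.array([.4676,.2177,0])
def tcp(depth,off=0): return BT+D*(depth-.260)+off
E
python3 - <<'E'
from h import *
for d in(-.09,-.03,.05): print(d,tcp(d),bot.ik(tcp(d),RD))
R=down(-102.63)
print(bot.ik(PS+[0,0,.266],R),bot.ik(PS+[0,0,.46],R))
bot.movep(PS+[0,0,.345],R);print(bot.move_linear(PS+[0,0,.266],speed=.1,stop_force=15))
bot.close(100);st=bot.get_state();print(st["finger_gap"],st["ft_force"],st["time_s"])
bot.move_linear(PS+[0,0,.42],speed=.15)
print(bot.get_state()["ft_force"])
E
```

```text
-0.09 [0.38103458 0.04296449 0.42810889] [ -17.57632404  -12.56099135   -5.08239937  133.49565178   26.81295475
   36.96518132 -143.87072002]
-0.03 [0.41030865 0.03640486 0.37614737] [ -15.21092881   -5.00360103   -4.97035504  134.90988099   33.7188961
   28.42566886 -149.76543531]
0.05 [0.44934075 0.02765869 0.30686533] [ -52.90168817    6.02247066   38.66827184  137.11913771   41.33988513
   14.90293311 -155.93999919]
[ -29.22080806   19.96725344   -3.44308457  119.04354926    1.79005864
   41.03624771 -136.43779631] [ -28.87164724    6.82161119   -3.55043162  108.13491195    0.46480227
   65.05716763 -135.22302523]
False
0.019785785728550314 [-1.76923647 -0.74193901  7.28283313] 14.0917
[ 0.37551666  0.70907529 -0.87566565]
```

```bash
python3 - <<'E'
from h import *
from scipy.spatial.transform import Rotation as Ro
lo=np.array([-163.25,-28.42,-70.27,12.13,-58.53,9.26,-156.51]);hi=np.array([163.25,122.38,78.77,141.07,238.53,117.41,156.51])
for ph in range(-180,180,15):
    R=RD@Ro.from_euler('z',ph,degrees=True).as_matrix()
    J=[bot.ik(tcp(d),R) for d in(-.09,-.03,.02,.05)]
    if any(j is None for j in J): print(ph,[j is not None for j in J]);continue
    J=np.array(J);print(ph,"margin",min((J-lo).min(),(hi-J).min()).round(1),"jump",abs(np.diff(J,axis=0)).max().round(),J[-1].round())
E
```

```text
-180 margin 5.9 jump 10.0 [ -8.   6.  -9. 135.  52.  20.  13.]
-165 margin 5.9 jump 10.0 [-10.   6.  -7. 135.  52.  19.  -2.]
-150 margin 5.8 jump 9.0 [-12.   6.  -6. 135.  52.  19. -16.]
-135 margin 5.7 jump 9.0 [-13.   6.  -4. 135.  51.  19. -31.]
-120 margin 5.7 jump 9.0 [-15.   6.  -2. 135.  51.  19. -46.]
-105 margin 5.6 jump 9.0 [-16.   6.  -1. 135.  51.  19. -61.]
-90 margin 5.6 jump 9.0 [-17.   6.   0. 135.  51.  19. -75.]
-75 margin 5.5 jump 9.0 [-19.   6.   2. 135.  50.  18. -90.]
-60 margin 5.5 jump 9.0 [ -20.    6.    3.  136.   50.   18. -105.]
-45 margin 5.4 jump 9.0 [ -21.    6.    4.  136.   50.   18. -120.]
-30 margin 5.4 jump 9.0 [ -22.    6.    5.  136.   50.   18. -134.]
-15 margin 5.4 jump 9.0 [ -22.    6.    5.  136.   50.   18. -149.]
0 [True, True, False, True]
15 [True, True, False, True]
30 [True, False, False, True]
45 margin 1.3 jump 286.0 [ -81.   16.   75.  138.  -25.   11. -135.]
60 margin 1.3 jump 286.0 [ -81.   16.   75.  138.  -25.   11. -150.]
75 margin 0.6 jump 118.0 [ 38.  13. -59. 133.  65.  28. 109.]
90 margin 0.6 jump 118.0 [ 38.  13. -59. 133.  65.  28.  94.]
105 margin 0.6 jump 118.0 [ 38.  13. -59. 133.  65.  28.  79.]
120 margin 0.6 jump 118.0 [ 38.  13. -59. 133.  65.  28.  64.]
135 margin 0.6 jump 118.0 [ 38.  13. -59. 133.  65.  28.  49.]
150 margin 0.6 jump 118.0 [ 38.  13. -59. 133.  65.  28.  34.]
165 margin 0.6 jump 118.0 [ 38.  13. -59. 133.  65.  28.  19.]
```

```bash
cat >>h.py <<'E'
from scipy.spatial.transform import Rotation as Ro
RP=RD@Ro.from_euler('z',-60,degrees=True).as_matrix()
E
python3 - <<'E'
from h import *
bot.movep(tcp(-.09),RP);bot.move_linear(tcp(-.025),speed=.15);bot.wait(.2)
c,st=snap("w_3");print(st["time_s"],st["ft_force"],st["tcp_pos"]-tcp(-.025))
p=[BT-.025*D,BT-.01*D,BT,BT-.085*D,st["tcp_pos"]+D*.155];uv=project(c,p,st);print(uv)
u,v=uv[1].astype(int);x0,y0=max(u-80,0),max(v-90,0);im=cv2.resize(c["img"][y0:y0+150,x0:x0+160],None,fx=5,fy=4,interpolation=cv2.INTER_CUBIC) if 0 else cv2.resize(c["img"][y0:y0+150,x0:x0+160],None,fx=4,fy=4,interpolation=cv2.INTER_CUBIC)
for q in uv[:3]: cv2.drawMarker(im,tuple(((q-[x0,y0])*4).astype(int).tolist()),(0,0,255),cv2.MARKER_CROSS,10,1)
cv2.imwrite("pics/tip.png",im);print(x0,y0)
E
```

```text
16.9083 [-0.39288393 -0.29425219 -1.97059083] [8.11995758e-07 2.61504782e-04 8.09331945e-04]
[[254.41193353 192.68890751]
 [254.46301815 187.2185325 ]
 [254.49399432 183.90284255]
 [254.12775024 223.17256101]
 [254.16377225 262.41701635]]
174 97
```

View pics/tip.png

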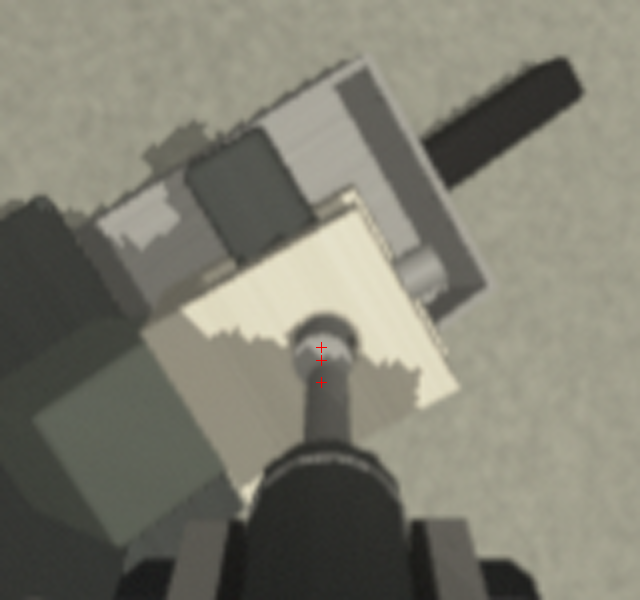

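The tip (327,370) and pin end (325,355) share an axis to about 0.5 mm, and both match the projected points. The tray lies beneath the lower mouth.

```bash
python3 - <<'E'
from h import *
for d in(-.005,.015,.035,.05):
    s=bot.move_linear(tcp(d),speed=.04,stop_force=45);st=bot.get_state()
    print(d,s,st["ft_force"].round(1),((st["tcp_pos"]-tcp(0))@D).round(4),st["time_s"])
    if s:break
if not s:
    bot.wait(.3);print(bot.get_state()["ft_force"]);snap("w_in")
    bot.move_linear(tcp(-.085),speed=.15);c,st=snap("w_4");cv2.imwrite("pics/w4.png",cv2.resize(c["img"],(768,576)));print(st["time_s"])
E
```

```text
-0.005 False [-0.6  0.1 -1.4] -0.0045 17.6083
0.015 False [ 0.3 -0.2  0. ] 0.015 18.2583
0.035 False [ 0.1 -0.5 -0.7] 0.0352 18.9083
0.05 False [-0.6  0.6 -2.2] 0.0501 19.4333
[-0.5549377   0.19887817 -0.98973151]
20.8333
```

View pics/w4.png

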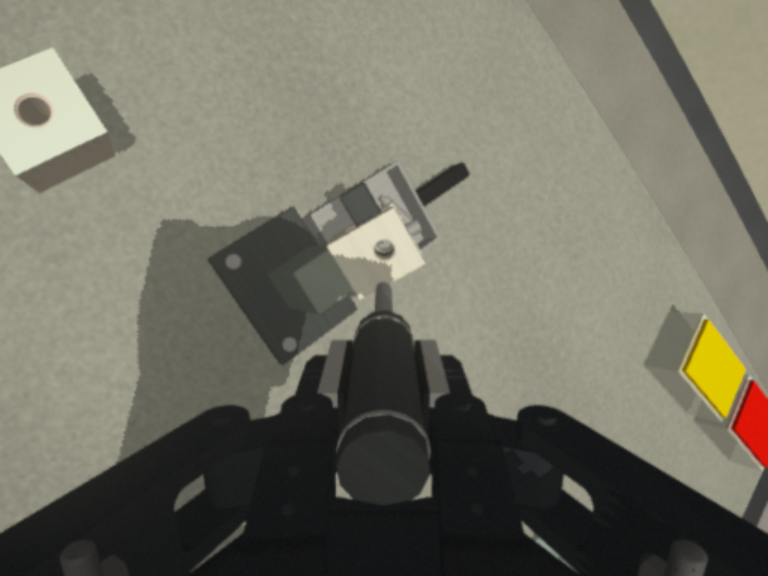

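The view shows the mouth at (385,247), possibly with something in it, and the measured force stayed near zero. I'll zoom in on the bore and tray, beside the view at full depth.

```bash
python3 - <<'E'
import cv2,numpy as np
a=cv2.imread("pics/w_4.png")[95:215,195:315];b=cv2.imread("pics/w_in.png")[90:240,180:330]
cv2.imwrite("pics/z4.png",np.hstack([cv2.resize(a,(400,400),interpolation=cv2.INTER_CUBIC),cv2.resize(b,(400,400),interpolation=cv2.INTER_CUBIC)]))
E
```

```text
(no output)
```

View pics/z4.png

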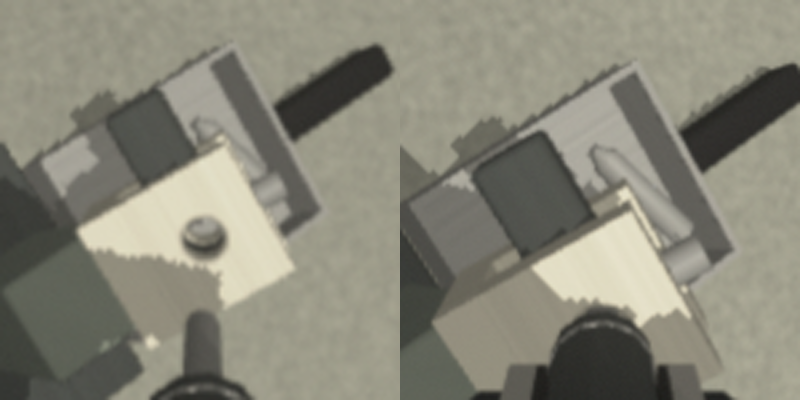

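The pin, point at (600,155) in the right half, lies inside the tray. The bore is empty, with the tray floor visible through it. Now the punch goes back.

```bash
python3 - <<'E'
from h import *
R=down(-102.63)
bot.movep(PS+[0,0,.42],R);bot.move_linear(PS+[0,0,.30],speed=.12,stop_force=20)
s=bot.move_linear(PS+[0,0,.264],speed=.04,stop_force=6);st=bot.get_state();print(s,st["tcp_pos"],st["ft_force"])
bot.open();bot.move_linear(PS+[0,0,.36],speed=.15)
bot.movep([.45,.1,.46],R);c,st=snap("w_5")
bot.set_joints([58.7,24.414,4.234,92.017,-1.954,63.644,-3.845]);bot.wait(.3)
t=bot.capture("top");np.savez("top5.npz",**t);sd=bot.capture("side");print(bot.get_state()["time_s"])
cv2.imwrite("pics/end.png",np.hstack([cv2.resize(t["img"][110:230,90:390],(500,200)),cv2.resize(sd["img"][140:340,110:310],(300,200))]))
a=cv2.resize(c["img"],(512,384));cv2.imwrite("pics/end.png",np.vstack([np.pad(a,((0,0),(0,288),(0,0))),cv2.imread("pics/end.png")]))
for n in("top0","top5"):
    d=dict(np.load(n+".npz"));P=cloud(d)
    for nm,(x,y) in dict(bottle=(.492,.425),beaker=(.49,-.427)).items():
        q=P[(np.hypot(P[...,0]-x,P[...,1]-y)<.08)&(P[...,2]>.02)&(P[...,2]<.2)];print(n,nm,q.mean(0).round(4))
P=cloud(c,st);s=(abs(P[...,0]-.468)<.02)&(abs(P[...,1]-.217)<.02)&(P[...,2]>.076)&(P[...,2]<.3);print("punch",P[s].mean(0),np.percentile(P[s][:,2],99))
B=(P-O)@np.c_[X,Y,[0,0,1]];t=(B[...,0]>0)&(B[...,0]<.115)&(abs(B[...,1])<.06)&(P[...,2]>.015)&(P[...,2]<.034);print("tray",np.percentile(B[t],[1,99],axis=0))
E
```

```text
True [0.46751751 0.21767824 0.26635064] [-1.11724502 -0.09909354  8.23178971]
28.8833
top0 bottle [0.4897 0.4174 0.0971]
top0 beaker [ 0.4936 -0.4319  0.0652]
top5 bottle [0.4899 0.4174 0.0975]
top5 beaker [ 0.4938 -0.4319  0.0644]
punch [0.46887554 0.21222917 0.12723399] 0.1474161449944223
tray [[ 0.00114184 -0.04010894  0.01555575]
 [ 0.05971635  0.04234435  0.02952814]]
```

View pics/end.png

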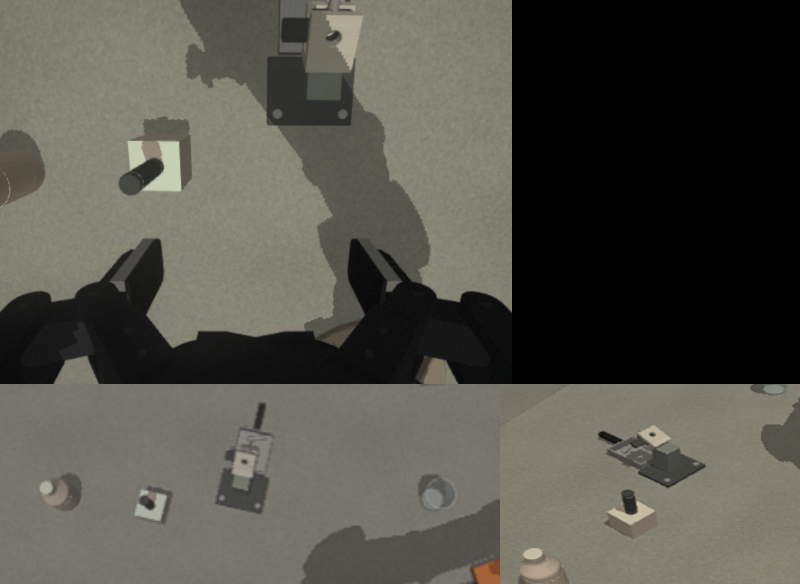

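The punch stands in its stand at (150,165), the bore is empty, the pin shows in the tray at (258,440), and the bottle and beaker are unmoved.

```bash
python3 -c "
from workcell import bot
bot.job_done();print(bot.get_state()['time_s'])"
```

```text
the job is handed in; nothing more can be done
the job is handed in; nothing more can be done
```

The pin is out of the bore and lying in the steel tray, and the punch is back in its stand. I handed the job in at about 29 s of the 72 s allowed. I had set the tray under the lower mouth first, then driven the pin through to a tip depth of 50 mm.

- **Pin:** the images at full depth and after withdrawal show it lying inside the tray, with the bore empty. The last top view also shows it in the tray.
- **Tray:** it stands flat with its handle outward. Right after placing, it measured as starting about 1–4 mm in front of the bracket origin and centred on the bore. The last wrist view only caught part of it, but that part agreed.
- **Punch:** it stands upright, fully down in its stand. Its top measured 147 mm above the bench, against 146 mm expected.
- **Bottle and beaker:** both are unmoved, with horizontal shifts of 0.2 mm or less.
- **What disagreed:** the wrist force stayed near zero, about 2 N at each point I read it, although the pin was said to need 5 to 15 N. I read it only at the stops between strokes. The images, not the force, are what show the pin came out.

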